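# Let the visitor in from the desk intercom

## Task

A visitor has rung from the street: on the desk intercom press the long talk key to answer, then the square key that opens the street gate, and last press the large round door-release key and keep it held down, because the door stays unlocked only while that key is down; the program finishes while still holding it. Press with the fingertips, one key at a time, each fully down but without forcing it, and let each come right back up before the next. Leave the small round mute key alone, and do not pick up or shift anything that stands on the console.

Things in the scene. Friction and masses are not known exactly. Their poses are not given: they have to be found in the camera images.
- intercom: Grey desk intercom, fixed, 250 mm (y) by 160 mm (x). Flat face tilted 12 degrees, 31 mm high at the front (-x, towards the robot), 65 mm at the back. Screen and loudspeaker on the back half; on the front half a row along y of four keys on black modules, 54 mm apart, plugged in in any order, which varies. Origin: on the console under its middle; x to its back, z up.
- talk_key_top (a point): Talk (long) key. Plain aluminium cap, long oblong, 40 mm along the row by 16 mm; its top stands 9 mm proud of the face when up. This point is the centre of the cap's top and moves with it; its z axis points out of the face along the line of travel (12 degrees off vertical, leaning to the intercom's front), its y axis along the row of keys.
- gate_key_top (a point): Street-gate (square) key. Plain aluminium cap, square, 22 mm by 22 mm; its top stands 9 mm proud of the face when up. This point is the centre of the cap's top and moves with it; its z axis points out of the face along the line of travel (12 degrees off vertical, leaning to the intercom's front), its y axis along the row of keys.
- door_key_top (a point): Door-release (large round) key. Plain aluminium cap, large and round, 30 mm across; its top stands 9 mm proud of the face when up. This point is the centre of the cap's top and moves with it; its z axis points out of the face along the line of travel (12 degrees off vertical, leaning to the intercom's front), its y axis along the row of keys.
- mute_key_top (a point): Ringer-mute (small round) key. Plain aluminium cap, small and round, 13 mm across; its top stands 9 mm proud of the face when up. This point is the centre of the cap's top and moves with it; its z axis points out of the face along the line of travel (12 degrees off vertical, leaning to the intercom's front), its y axis along the row of keys.
- talk_key (a joint): Travel of the talk (long) key: 0 up, 0.005 m fully down. Spring return: it starts to move at about 1.5 N and is fully down at about 5 N; it comes up by itself when let go.
- gate_key (a joint): Travel of the street-gate (square) key: 0 up, 0.005 m fully down. Spring return: it starts to move at about 1.5 N and is fully down at about 5 N; it comes up by itself when let go.
- door_key (a joint): Travel of the door-release (large round) key: 0 up, 0.005 m fully down. Spring return: it starts to move at about 1.5 N and is fully down at about 5 N; it comes up by itself when let go.
- mute_key (a joint): Travel of the ringer-mute (small round) key: 0 up, 0.005 m fully down. Spring return: it starts to move at about 1.5 N and is fully down at about 5 N; it comes up by itself when let go.
- door_module: Black square module, 48 by 50 mm, that carries the large round door-release key; fixed flush in the intercom's face. Origin: middle of its face, under the key; axes as the intercom's.
- torch_mid (a point): Aluminium lighter-shaped torch standing on end, loose, 14 x 30 x 57 mm high. Point at its centre. Beside or behind the intercom.
- case_mid (a point): Red plastic multi-tool case with a snap latch, lying flat, loose, 118 x 60 x 35 mm high. Point at its centre. Beside or behind the intercom.
- paperweight_mid (a point): Glass dome paperweight, loose, 70 mm across, 46 mm high. Point at its centre. Beside or behind the intercom.
- bowl_mid (a point): White woven-pattern ceramic bowl with a key ring in it, loose, 140 mm across, 56 mm high. Point at its centre. Behind the intercom.

How it is judged:
By the outcome, as a careful person would: the job done as asked, in the order asked, and still so for the second after the job is handed in, while the arm keeps its last pose, push and grip.
It also fails if it takes over 42 s, if anything falls off the work surface, if the arm or the gripper's body presses on something with over 40 N, if the wrist force passes 120 N, or if a joint passes its speed limit or range.

## Robot

A 6-joint arm with a two-finger parallel gripper is mounted at the origin on the work surface. World frame = base frame: x ahead of the robot, y to its left, z up, the work surface at z = 0. Lengths are in mm, angles in rad, forces in N, time in s.
With the tool pointing down it reaches from about 325 to 925 mm from the base axis. Payload 3.1 kg.
Tool frame: the origin (TCP) lies midway between the tips of the shut fingers; the grasp point (between the pads) lies 19 mm behind it; z points along the fingers, y is the line along which they close (so a half turn about z gives the same grasp; the last joint's range is limited). The gripper opens to 85 mm and grips with 20 to 120 N. Pads are 22 mm wide; open, the fingers measure 114 mm over their backs; the gripper's body (76 mm by 85 mm) begins 54 mm behind the grasp point. The pads swing forward as they close: fully open they stand 13 mm farther back than shut.
Start: joints at [1.037, 0.217, 1.613, -0, 1.311, -0.112], TCP at [255.861, 570.241, 231.3] pointing down, gripper open.
Joint ranges: [-2.75, 2.75], [-0.78, 2.1], [0.31, 2.55], [-1.13, 4.27], [0.13, 2.63], [-2.58, 2.58]. Speed limits (rad/s): [2.79, 2.79, 3.14, 3.14, 3.14, 3.14].

## Interface

Orientations are given as a unit quaternion [w, x, y, z].
In Python, from bench import telemetry, viewer, env gives the robot as it stands.
- The arm moves only by the tool arm_command, never from a script. Its argument "commands" is a list of rows, each an object with "xyz": the shift along the tool's x, y, z in cm, a list of three; "dr": the turn, a rotation vector about the tool's x, y, z in rad, a list of three. A call has 1 to 5 rows; each row is the pose to reach, as a shift and turn from the pose commanded when the call began, along the tool's axes at that moment; what a row does not reach only later rows make up. A row lasts 1/10 s, in which the tool goes at most 50 mm and 8.59 degrees, less where a joint would pass 70% of its speed; a pose out of reach is approached as far as the arm can. A call with a gripper value outside its range is refused whole. "jaw" is the finger opening in cm, from 0 to 8.54, set as the call begins (left out, the last holds). The fingers move at their own pace and stop on an object; the grip force is fixed at half the most. Time passes only in rows, so rows that repeat a pose let the fingers close. It gives the time, the measured TCP pose, the force, the opening and the grip force at its end, in the units of the state.
- telemetry.state(): the state, without advancing time (a new reading comes with each control period).
- viewer.get_image(name): name is "side" or "top"; returns a dict with "frame" (384x512x3 uint8, red, green, blue), "fx", "fy", "cx", "cy" (pixels), "k1" (the pictures are not rectified: a ray, as slopes to the right and down, at radius r is drawn at 1 + k1 r^2 times it, then the intrinsics apply), "R" (3x3) and "t" (3): a world point X has camera coordinates R X + t. Camera axes: x right, y down, z forward; pixel columns grow to the right and rows downward; lengths in mm; the calibration is good to about 2 mm. A picture is of the moment at which its call begins. There is no depth.
- env.close_job(): hands the job in; it is judged then, once.
The state is a dict: "t": time; "joint_pos": joint angles; "joint_vel": joint speeds; "tau": joint torques, N m; "ee_pos": TCP position; "tool_rot": TCP orientation; "ft_force": force on the tool from outside, world axes, zero at the start; "moment": the same for the moment, N m; "finger_gap": opening from 0.0 (shut) to 1.0 (fully open); "grasp_force": force on a finger pad.
Only numpy, scipy, OpenCV 4.12 (cv2) and the standard library are available. Lean on these libraries where they do the work, as an engineer would, in place of code of your own. Each camera call takes 0.05 s, during which the arm holds its last target. There are 200 camera calls.

## Working session

There is one attempt and no reset: what is moved stays moved. The work goes in short steps, Python scripts to look and compute and a tool call to move; the robot and the scene stay as the last step left them, time stands still between calls to the robot, and variables do not carry over. Pictures are saved under pics/ and viewed, at most 10 in all, crops included, and the job is handed in when it is done.

Besides the shell and the picture viewer there is one more tool, called after ">>>" by a JSON object that holds its "name" and its "arguments". arm_command: Moves the arm, as the interface text tells. Its arguments: {"type":"object","properties":{"commands":{"type":"array"},"jaw":{"type":"number"}},"required":["commands"]}

```bash
mkdir -p pics; python3 - <<'E'
from bench import telemetry, viewer
import cv2,pickle
for n in("top","side"):
    d=viewer.get_image(n); cv2.imwrite(f"pics/{n}0.png",cv2.resize(d["frame"][:,:,::-1],(800,600),interpolation=cv2.INTER_CUBIC))
    pickle.dump(d,open(n+".pkl","wb")); print(n,{k:v for k,v in d.items() if k!="frame"})
print(telemetry.state())
E
```

```text
top {'fx': 393.4301366101886, 'fy': 393.4301366101886, 'cx': 252.81470697929385, 'cy': 186.04217947910524, 'k1': -0.037013690869227685, 'R': array([[ 0.02676019, -0.99955357, -0.01328763],
       [-0.98488642, -0.02408743, -0.17151833],
       [ 0.1711217 ,  0.01767667, -0.98509132]]), 't': array([ 45.45421184, 649.95596604, 957.10463808])}
side {'fx': 384.580369070864, 'fy': 384.580369070864, 'cx': 255.62240720409875, 'cy': 194.45841367893394, 'k1': -0.0570430681270976, 'R': array([[ 0.91734302, -0.39775996, -0.01639537],
       [-0.23283478, -0.50266401, -0.8325364 ],
       [ 0.32290828,  0.76753887, -0.55372767]]), 't': array([-555.449755  ,  216.84619628,  683.12855731])}
{'t': 0.1, 'joint_pos': array([ 1.03676852e+00,  2.17710805e-01,  1.61480058e+00,  5.38138490e-05,
        1.31129894e+00, -1.12210942e-01]), 'joint_vel': array([-1.58759920e-03, -1.77554441e-03, -4.26059458e-03,  1.36957356e-04,
       -1.13586720e-03, -2.71763727e-05]), 'tau': array([-1.76362784e-03, -3.98075867e+01, -3.04971242e+01, -2.71999825e-04,
        4.19223856e-03,  2.93964388e-05]), 'ee_pos': array([255.47699953, 569.58482785, 230.06489614]), 'tool_rot': array([-3.76736738e-04,  2.09354939e-01,  9.77839087e-01, -1.04319650e-03]), 'ft_force': array([-0.68831165,  0.48489812, -0.95937529]), 'moment': array([-0.0098129 ,  0.00706651,  0.01055826]), 'grasp_force': 0.0, 'finger_gap': 0.9971484807386515}
```

View pics/top0.png

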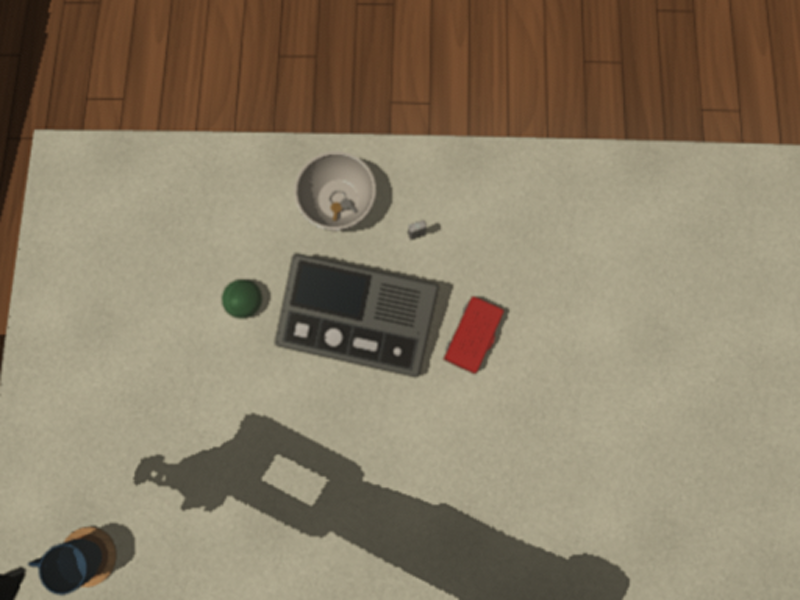

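View pics/side0.png

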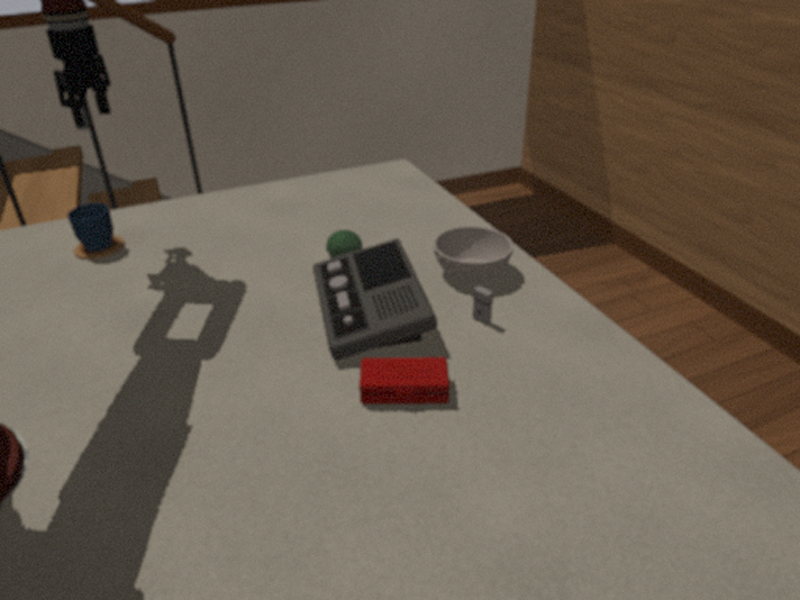

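The top view shows, from left to right: gate (301,330), door (333,338), talk (365,345), mute (397,351). The side view shows the same row, from gate (334,267) to mute (348,320). I'll enlarge both for accurate pixel positions.

```bash
python3 - <<'E'
import cv2,pickle,numpy as np
T=pickle.load(open("top.pkl","rb"))["frame"];S=pickle.load(open("side.pkl","rb"))["frame"]
a=cv2.resize(T[155:245,170:290,::-1],None,fx=6,fy=6,interpolation=cv2.INTER_CUBIC)
cv2.imwrite("pics/crop.png",a)
b=cv2.resize(S[150:230,195:285,::-1],None,fx=7,fy=7,interpolation=cv2.INTER_CUBIC)
cv2.imwrite("pics/crops.png",b)
for n,F,(r0,r1,c0,c1),th in(("top",T,(203,230,180,266),130),("side",S,(164,212,205,230),110)):
    g=F.min(2)[r0:r1,c0:c1].astype(float)
    k,l,st,ce=cv2.connectedComponentsWithStats((g>th).astype(np.uint8))
    for i in range(1,k):
        if st[i,4]>3:
            w=np.where(cv2.dilate((l==i).astype(np.uint8),np.ones((3,3)))>0,np.clip(g-70,0,None),0); y,x=np.indices(g.shape)
            print(n,st[i,4],(w*x).sum()/w.sum()+c0,(w*y).sum()/w.sum()+r0)
E
```

```text
top 46 192.53855569155448 210.78090575275397
top 75 212.8763320246775 215.33160403813798
top 61 233.3005251567 219.94646789767916
top 97 190.05969773299748 226.96876574307305
top 9 253.76779359430606 224.48220640569394
side 9 206.96666666666667 164.91014492753624
side 9 213.38603297769157 169.20853540252182
side 25 215.9431017119839 179.5896273917422
side 20 218.91431670281995 191.14154013015184
side 10 205.7139240506329 207.91898734177215
```

View pics/crop.png

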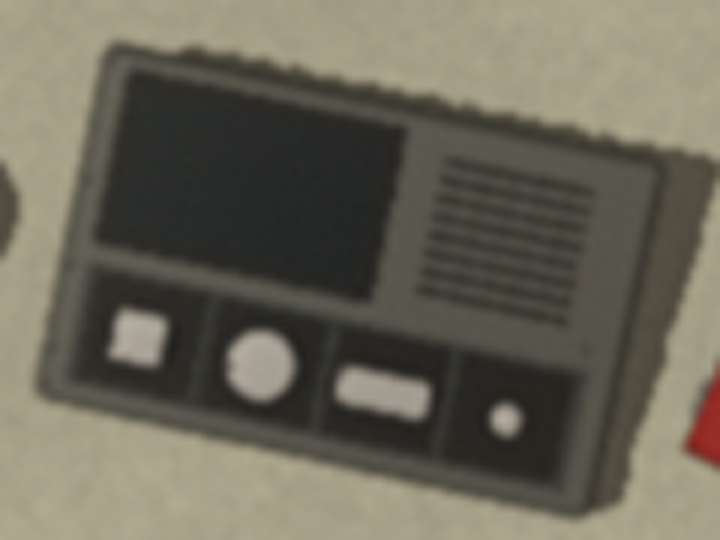

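View pics/crops.png

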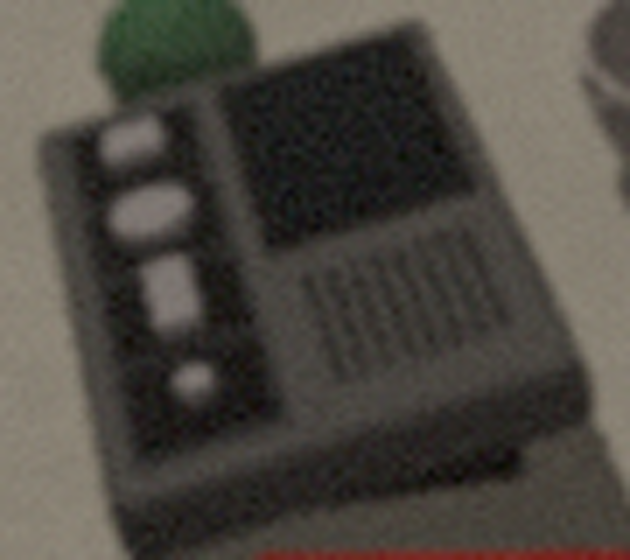

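Both crops show the caps clearly. In the side crop the centres are gate (133,140), door (150,211), talk (172,293) and mute (193,380). Next I fit the row to both views.

```bash
cat > h.py <<'E'
import numpy as np,pickle
from scipy.optimize import least_squares
from scipy.spatial.transform import Rotation as R
def proj(d,X):
    c=X@d["R"].T+d["t"]; s=c[:,:2]/c[:,2:]; s=s*(1+d["k1"]*(s**2).sum(1,keepdims=True))
    return s*[d["fx"],d["fy"]]+[d["cx"],d["cy"]]
def frame(yaw): return R.from_euler("z",yaw)*R.from_euler("y",-12,degrees=True)
E
python3 - <<'E'
from h import *
T=pickle.load(open("top.pkl","rb"));S=pickle.load(open("side.pkl","rb"))
kt=np.array([[192.54,210.78],[212.88,215.33],[233.3,219.95],[253.77,224.48]])
ks=np.array([[133,140],[150,211],[172,293],[193,380]])/7+[195,150]-.43
off=np.array([81,27,-27,-81])
def pts(p): return p[:3]+np.outer(off,[-np.sin(p[3]),np.cos(p[3]),0])
def f(p,wz=0): return np.r_[(proj(T,pts(p))-kt).ravel(),(proj(S,pts(p))-ks).ravel()*.6]
def ft(p): return (proj(T,pts(np.r_[p[:2],z,p[2]]))-kt).ravel()
r=least_squares(f,[600,0,50,-.2]);print(r.x,r.fun.round(2));print(pts(r.x).round(1))
for z in(42,48,54):
    q=least_squares(ft,[600,0,-.2]);print(z,q.x,q.fun.round(2))
# corners, top view
ct=np.array([[108,45],[40,398],[592,517],[662,158]])/6+[170,155]-.42
loc=np.array([[-80,125,31],[-80,-125,31]])
def g(p): 
    X=R.from_euler("z",p[2]).apply(np.array([[80,125,65],[-80,125,31],[-80,-125,31],[80,-125,65.]]))+[p[0],p[1],0]
    return (proj(T,X)-ct).ravel()
q=least_squares(g,[600,0,-.2]);print(q.x,q.fun.round(1)); 
print("row in intercom",R.from_euler("z",-q.x[2]).apply(r.x[:3]-[*q.x[:2],0]))
E
```

```text
[ 5.65415010e+02  1.36694132e+02  4.66603807e+01 -1.95067189e-01] [-0.04  0.22 -0.1   0.25 -0.1   0.23 -0.04  0.32  0.35 -0.11  0.49  0.05
  0.35 -0.14  0.48 -0.06]
[[581.1 216.2  46.7]
 [570.6 163.2  46.7]
 [560.2 110.2  46.7]
 [549.7  57.2  46.7]]
42 [ 5.66494482e+02  1.36958948e+02 -1.93679339e-01] [ 0.16  0.04  0.02  0.02 -0.08 -0.05 -0.1  -0.01]
48 [ 5.65957403e+02  1.36413505e+02 -1.93750030e-01] [-0.02 -0.   -0.04  0.   -0.02 -0.04  0.08  0.03]
54 [ 5.65420371e+02  1.35868099e+02 -1.93821572e-01] [-0.2  -0.05 -0.11 -0.01  0.04 -0.02  0.26  0.08]
[ 6.08740524e+02  1.26207268e+02 -1.80490928e-01] [-0.8 -1.5 -1.4  1.2  0.5  1.2  1.6 -1.1]
row in intercom [-44.50424357   2.53903868  46.66038069]
```

```bash
cat >> h.py <<'E'
YAW=-.194
F=frame(YAW); n=F.apply([0,0,1]); yr=F.apply([0,1,0])
key=dict(gate=[581.4,216,47.5],door=[571,163,47.5],talk=[560.6,110,47.5])
Rt=R.from_matrix(np.c_[np.cross(yr,-n),yr,-n])
def go(k,h,s=None):
    from bench import telemetry
    s=s or telemetry.state(); q=np.array(s["tool_rot"]); r=R.from_quat(q[[1,2,3,0]])
    print(k,h,"xyz cm",(r.inv().apply(np.array(key[k])+h*n-s["ee_pos"])/10).round(2),"dr",(r.inv()*Rt).as_rotvec().round(3))
E
python3 -c "
from h import *
print(n); go('talk',100); go('talk',30)"
```

```text
[-0.20401146  0.04008234  0.9781476 ]
talk 100 xyz cm [-44.63 -29.89   8.53] dr [-0.026 -0.209 -0.227]
talk 30 xyz cm [-46.05 -29.54  15.37] dr [-0.026 -0.209 -0.227]
```

>>> {"name": "arm_command", "arguments": {"commands": [{"xyz": [-4,-2.7,0.8],"dr": [-0.005,-0.042,-0.045]},{"xyz": [-8,-5.4,1.5],"dr": [-0.01,-0.084,-0.09]},{"xyz": [-12,-8.1,2.3],"dr": [-0.016,-0.125,-0.136]},{"xyz": [-16,-10.8,3.1],"dr": [-0.021,-0.167,-0.182]},{"xyz": [-20,-13.5,3.8],"dr": [-0.026,-0.209,-0.227]}], "jaw": 0}}

```text
t: 0.6
ee_pos: [383.4, 363.3, 192.4]
tool_rot: [0.105, 0.095, 0.99, -0.01]
ft_force: [0.9, -0.1, -0.6]
finger_gap: 0.142
grasp_force: 0.0
```

```bash
python3 -c "
from h import *
go('talk',100); go('talk',30)"
```

```text
talk 100 xyz cm [-18.7  -21.5    8.81] dr [0.001 0.002 0.003]
talk 30 xyz cm [-18.69 -21.51  15.81] dr [0.001 0.002 0.003]
```

>>> {"name": "arm_command", "arguments": {"commands": [{"xyz": [-2.5,-2.9,1.2],"dr": [0,0,0]},{"xyz": [-5,-5.8,2.4],"dr": [0,0,0]},{"xyz": [-8,-9.2,3.7],"dr": [0,0,0]},{"xyz": [-11,-12.6,5],"dr": [0,0,0]},{"xyz": [-14,-16,6.5],"dr": [0,0,0]}]}}

```text
t: 1.1
ee_pos: [500.4, 177.7, 158.4]
tool_rot: [0.105, 0.096, 0.99, -0.009]
ft_force: [-0.2, 0.1, -0.4]
finger_gap: -0.003
grasp_force: 0.0
```

>>> {"name": "arm_command", "arguments": {"commands": [{"xyz": [-2,-2.5,1.5],"dr": [0,0,0]},{"xyz": [-4,-5,3],"dr": [0,0,0]},{"xyz": [-4.7,-5.5,4.5],"dr": [0,0,0]},{"xyz": [-4.7,-5.5,5],"dr": [0,0,0]},{"xyz": [-4.7,-5.5,5],"dr": [0,0,0]}]}}

```text
t: 1.6
ee_pos: [543.3, 114.4, 117.8]
tool_rot: [0.103, 0.097, 0.99, -0.009]
ft_force: [-0.4, -0.9, -0.1]
finger_gap: 0.002
grasp_force: 0.0
```

```bash
python3 - <<'E'
from h import *
from bench import viewer
import cv2
go('talk',30)
im=[]
for nme,(r0,r1,c0,c1) in (("top",(150,250,160,293)),("side",(110,230,150,310))):
    d=viewer.get_image(nme); im.append(cv2.resize(d["frame"][r0:r1,c0:c1,::-1],(400,300),interpolation=cv2.INTER_CUBIC))
cv2.imwrite("pics/a1.png",np.hstack(im)); go('talk',15)
E
```

```text
talk 30 xyz cm [-0.29 -0.11  4.25] dr [ 0.001 -0.003 -0.001]
talk 15 xyz cm [-0.19 -0.21  5.88] dr [0.002 0.    0.001]
```

View pics/a1.png

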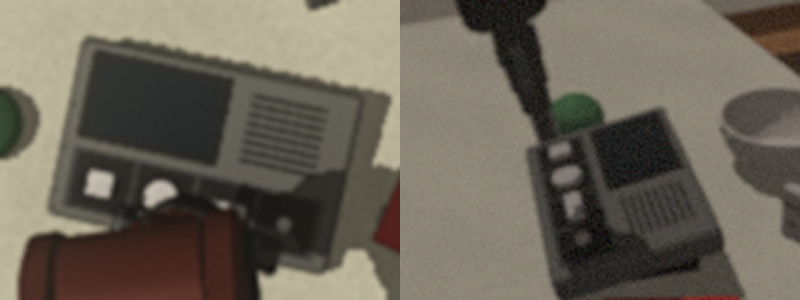

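The picture shows the fingers above the row, with the tip at (548,135) in the side half and nothing touching. I'll approach to about 12 mm above talk.

>>> {"name": "arm_command", "arguments": {"commands": [{"xyz": [-0.1,-0.1,1.2],"dr": [0,0,0]},{"xyz": [-0.2,-0.2,2.5],"dr": [0,0,0]},{"xyz": [-0.2,-0.2,4],"dr": [0,0,0]},{"xyz": [-0.2,-0.2,5.5],"dr": [0,0,0]},{"xyz": [-0.2,-0.2,5.9],"dr": [0,0,0]}]}}

```text
t: 2.2
ee_pos: [556.3, 109.8, 58.9]
tool_rot: [0.102, 0.096, 0.99, -0.01]
ft_force: [-0.7, 0.6, 0.0]
finger_gap: -0.001
grasp_force: 0.0
```

>>> {"name": "arm_command", "arguments": {"commands": [{"xyz": [0,0,0],"dr": [0,0,0]},{"xyz": [0,0,0],"dr": [0,0,0]}]}}

```text
t: 2.4
ee_pos: [558.4, 110.0, 62.0]
tool_rot: [0.104, 0.096, 0.99, -0.009]
ft_force: [0.2, -0.3, 0.7]
finger_gap: 0.001
grasp_force: 0.0
```

```bash
python3 - <<'E'
from h import *
from bench import viewer,telemetry
import cv2
go('talk',0); s=telemetry.state(); print(s["ft_force"])
d=viewer.get_image("side"); P=proj(d,np.array([s["ee_pos"],key["talk"],key["door"]])); print(P)
cv2.imwrite("pics/a2.png",cv2.resize(d["frame"][140:230,180:300,::-1],(800,600),interpolation=cv2.INTER_CUBIC)); print((P-[180,140])*6.667)
E
```

```text
talk 0 xyz cm [0.09 0.04 1.46] dr [ 0.002  0.001 -0.   ]
[ 0.23734855 -0.34370561  0.66831479]
[[218.6137093  186.00434034]
 [219.89600063 190.90763912]
 [216.9397654  179.5111631 ]]
[[257.43759987 306.71093704]
 [265.98663618 339.40123004]
 [246.27741589 263.42092441]]
```

View pics/a2.png

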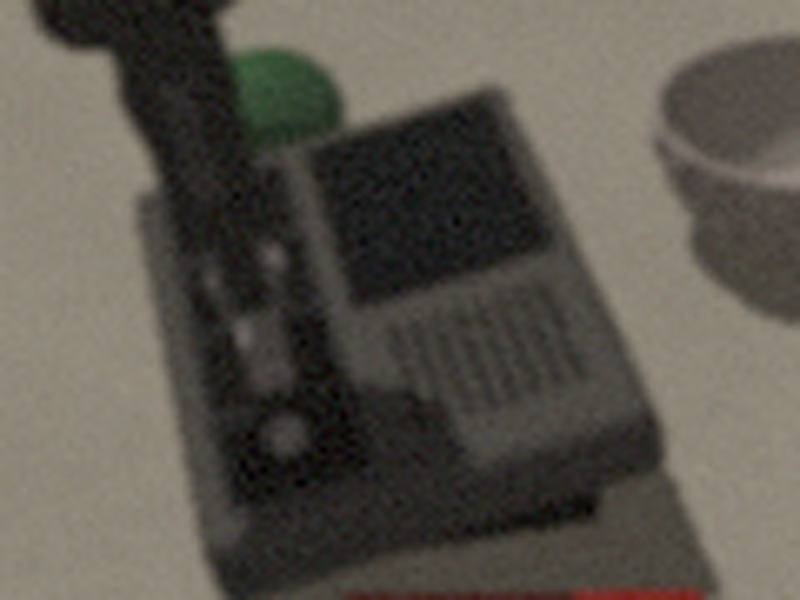

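The tip sits just behind the talk cap in view at (235,305), close to the predicted (257,307). I'll descend slowly.

>>> {"name": "arm_command", "arguments": {"commands": [{"xyz": [0.05,0.04,0.3],"dr": [0,0,0]},{"xyz": [0.09,0.04,0.6],"dr": [0,0,0]},{"xyz": [0.09,0.04,0.9],"dr": [0,0,0]},{"xyz": [0.09,0.04,1.1],"dr": [0,0,0]},{"xyz": [0.09,0.04,1.2],"dr": [0,0,0]}]}}

```text
t: 2.95
ee_pos: [559.8, 110.0, 49.8]
tool_rot: [0.104, 0.096, 0.99, -0.009]
ft_force: [0.6, 0.2, -0.2]
finger_gap: -0.0
grasp_force: 0.0
```

>>> {"name": "arm_command", "arguments": {"commands": [{"xyz": [0,0,0.1],"dr": [0,0,0]},{"xyz": [0,0,0.2],"dr": [0,0,0]},{"xyz": [0,0,0.3],"dr": [0,0,0]}]}}

```text
t: 3.25
ee_pos: [560.7, 109.9, 47.3]
tool_rot: [0.104, 0.096, 0.99, -0.009]
ft_force: [-1.0, -1.5, 2.9]
finger_gap: -0.003
grasp_force: 1.0
```

>>> {"name": "arm_command", "arguments": {"commands": [{"xyz": [0,0,0.1],"dr": [0,0,0]},{"xyz": [0,0,0.2],"dr": [0,0,0]},{"xyz": [0,0,0.2],"dr": [0,0,0]}]}}

```text
t: 3.55
ee_pos: [561.1, 109.9, 45.4]
tool_rot: [0.105, 0.096, 0.99, -0.009]
ft_force: [-2.0, -0.3, 2.6]
finger_gap: 0.0
grasp_force: 1.6
```

>>> {"name": "arm_command", "arguments": {"commands": [{"xyz": [0,0,0.1],"dr": [0,0,0]},{"xyz": [0,0,0.2],"dr": [0,0,0]},{"xyz": [0,0,0.2],"dr": [0,0,0]}]}}

```text
t: 3.85
ee_pos: [561.5, 109.8, 43.4]
tool_rot: [0.105, 0.096, 0.99, -0.009]
ft_force: [-3.2, -0.5, 4.0]
finger_gap: -0.007
grasp_force: 2.3
```

>>> {"name": "arm_command", "arguments": {"commands": [{"xyz": [0,0,0.05],"dr": [0,0,0]},{"xyz": [0,0,0.1],"dr": [0,0,0]},{"xyz": [0,0,0.1],"dr": [0,0,0]}]}}

```text
t: 4.15
ee_pos: [561.6, 109.8, 43.2]
tool_rot: [0.104, 0.096, 0.99, -0.009]
ft_force: [-6.0, -1.0, 10.5]
finger_gap: 0.002
grasp_force: 5.7
```

Talk bottomed: it stopped at z 43.2 and the force rose to 12 N. Retreat.

>>> {"name": "arm_command", "arguments": {"commands": [{"xyz": [0,0,-0.5],"dr": [0,0,0]},{"xyz": [0,0,-1.2],"dr": [0,0,0]},{"xyz": [0,0,-2.2],"dr": [0,0,0]},{"xyz": [0,0,-3],"dr": [0,0,0]},{"xyz": [0,0,-3],"dr": [0,0,0]}]}}

```text
t: 4.65
ee_pos: [556.6, 111.1, 73.4]
tool_rot: [0.106, 0.096, 0.99, -0.009]
ft_force: [0.7, 0.1, 0.2]
finger_gap: -0.002
grasp_force: 0.0
```

```bash
python3 -c "
from h import *
go('talk',0);go('gate',25);go('gate',12)"
```

```text
talk 0 xyz cm [ 0.15 -0.04  2.62] dr [ 0.003  0.004 -0.   ]
gate 25 xyz cm [ 0.14 10.77  0.16] dr [ 0.003  0.004 -0.   ]
gate 12 xyz cm [ 0.15 10.77  1.46] dr [ 0.003  0.004 -0.   ]
```

>>> {"name": "arm_command", "arguments": {"commands": [{"xyz": [0,2,0],"dr": [0,0,0]},{"xyz": [0.1,5,0],"dr": [0,0,0]},{"xyz": [0.1,8,0],"dr": [0,0,0]},{"xyz": [0.1,10,0],"dr": [0,0,0]},{"xyz": [0.1,10.8,0],"dr": [0,0,0]}]}}

```text
t: 5.15
ee_pos: [575.7, 218.8, 71.8]
tool_rot: [0.105, 0.095, 0.99, -0.009]
ft_force: [0.6, -0.8, -0.8]
finger_gap: 0.0
grasp_force: 0.0
```

>>> {"name": "arm_command", "arguments": {"commands": [{"xyz": [0,0,0],"dr": [0,0,0]},{"xyz": [0,0,0.5],"dr": [0,0,0]},{"xyz": [0,0,1],"dr": [0,0,0]},{"xyz": [0,0,1.2],"dr": [0,0,0]},{"xyz": [0,0,1.2],"dr": [0,0,0]}]}}

```text
t: 5.65
ee_pos: [577.2, 215.6, 59.0]
tool_rot: [0.104, 0.097, 0.99, -0.01]
ft_force: [0.0, -0.3, -0.1]
finger_gap: -0.001
grasp_force: 0.0
```

```bash
python3 - <<'E'
from h import *
from bench import viewer,telemetry
import cv2
s=telemetry.state();go('gate',0,s)
d=viewer.get_image("side"); P=proj(d,np.array([s["ee_pos"],key["gate"]])); print((P-[180,130])*6.667)
cv2.imwrite("pics/a3.png",cv2.resize(d["frame"][130:220,180:300,::-1],(800,600),interpolation=cv2.INTER_CUBIC))
E
```

```text
gate 0 xyz cm [-0.16  0.12  1.21] dr [ 0.001 -0.001 -0.001]
[[216.18489051 237.92633777]
 [228.31787276 260.77197695]]
```

View pics/a3.png

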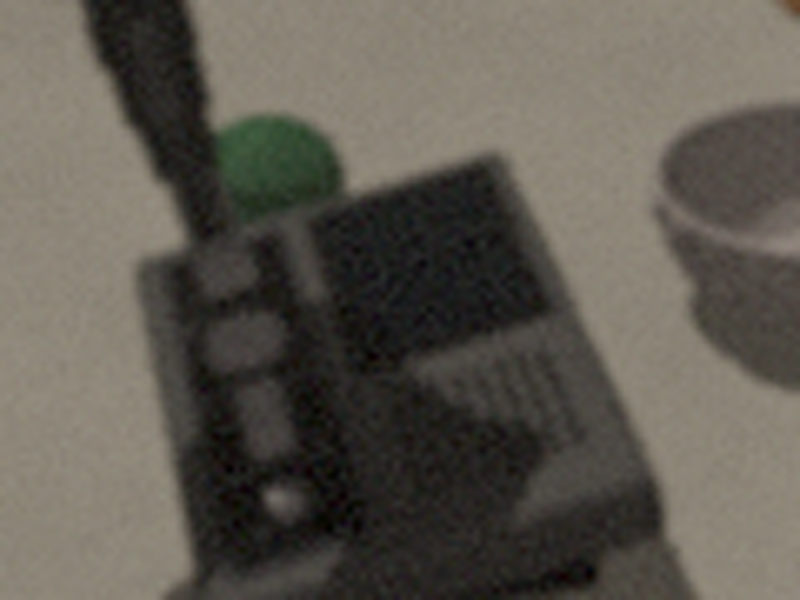

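The tip at (210,235) is just above the gate cap at (225,265), and talk is back up. Press gate.

>>> {"name": "arm_command", "arguments": {"commands": [{"xyz": [0,0,0.3],"dr": [0,0,0]},{"xyz": [0,0.05,0.6],"dr": [0,0,0]},{"xyz": [0,0.05,0.9],"dr": [0,0,0]},{"xyz": [0,0.05,1.0],"dr": [0,0,0]},{"xyz": [0,0.05,1.0],"dr": [0,0,0]}]}}

```text
t: 6.2
ee_pos: [579.7, 216.7, 49.8]
tool_rot: [0.104, 0.096, 0.99, -0.009]
ft_force: [-0.3, -0.6, -0.0]
finger_gap: -0.002
grasp_force: 0.0
```

>>> {"name": "arm_command", "arguments": {"commands": [{"xyz": [0,0,0.1],"dr": [0,0,0]},{"xyz": [0,0,0.2],"dr": [0,0,0]},{"xyz": [0,0,0.3],"dr": [0,0,0]},{"xyz": [0,0,0.4],"dr": [0,0,0]},{"xyz": [0,0,0.4],"dr": [0,0,0]}]}}

```text
t: 6.7
ee_pos: [580.9, 216.6, 46.5]
tool_rot: [0.105, 0.096, 0.99, -0.009]
ft_force: [-1.0, 0.2, 3.1]
finger_gap: 0.003
grasp_force: 1.2
```

>>> {"name": "arm_command", "arguments": {"commands": [{"xyz": [0,0,0.1],"dr": [0,0,0]},{"xyz": [0,0,0.2],"dr": [0,0,0]},{"xyz": [0,0,0.3],"dr": [0,0,0]},{"xyz": [0,0,0.35],"dr": [0,0,0]},{"xyz": [0,0,0.35],"dr": [0,0,0]}]}}

```text
t: 7.2
ee_pos: [581.6, 216.5, 43.2]
tool_rot: [0.105, 0.096, 0.99, -0.009]
ft_force: [-2.6, 0.1, 5.5]
finger_gap: -0.003
grasp_force: 2.8
```

>>> {"name": "arm_command", "arguments": {"commands": [{"xyz": [0,0,0.05],"dr": [0,0,0]},{"xyz": [0,0,0.1],"dr": [0,0,0]},{"xyz": [0,0,0.1],"dr": [0,0,0]}]}}

```text
t: 7.5
ee_pos: [581.6, 216.5, 43.1]
tool_rot: [0.104, 0.096, 0.99, -0.009]
ft_force: [-6.5, -0.6, 11.1]
finger_gap: 0.002
grasp_force: 5.8
```

Gate bottomed (z stopped at 43.1, force 13 N). Retreat.

>>> {"name": "arm_command", "arguments": {"commands": [{"xyz": [0,0,-0.5],"dr": [0,0,0]},{"xyz": [0,0,-1.2],"dr": [0,0,0]},{"xyz": [0,0,-2.2],"dr": [0,0,0]},{"xyz": [0,0,-3],"dr": [0,0,0]},{"xyz": [0,0,-3],"dr": [0,0,0]}]}}

```text
t: 8.0
ee_pos: [576.5, 217.9, 73.0]
tool_rot: [0.106, 0.096, 0.99, -0.009]
ft_force: [0.5, 0.6, -0.1]
finger_gap: 0.002
grasp_force: 0.0
```

>>> {"name": "arm_command", "arguments": {"commands": [{"xyz": [0,-1,0],"dr": [0,0,0]},{"xyz": [0,-3,0],"dr": [0,0,0]},{"xyz": [0,-4.5,0],"dr": [0,0,0]},{"xyz": [0,-5.4,0],"dr": [0,0,0]},{"xyz": [0,-5.4,0],"dr": [0,0,0]}]}}

```text
t: 8.5
ee_pos: [564.6, 163.0, 70.6]
tool_rot: [0.104, 0.097, 0.99, -0.009]
ft_force: [-0.2, 0.4, 0.6]
finger_gap: 0.004
grasp_force: 0.0
```

>>> {"name": "arm_command", "arguments": {"commands": [{"xyz": [0,0,0],"dr": [0,0,0]},{"xyz": [0,0,0.5],"dr": [0,0,0]},{"xyz": [0,0,1],"dr": [0,0,0]},{"xyz": [0,0,1.2],"dr": [0,0,0]},{"xyz": [0,0,1.2],"dr": [0,0,0]}]}}

```text
t: 9.0
ee_pos: [567.1, 164.2, 58.5]
tool_rot: [0.104, 0.096, 0.99, -0.009]
ft_force: [-0.4, 0.8, -0.6]
finger_gap: -0.001
grasp_force: 0.0
```

```bash
python3 - <<'E'
from h import *
from bench import viewer,telemetry
import cv2
viewer.get_image("top");viewer.get_image("top")
s=telemetry.state();go('door',0,s)
d=viewer.get_image("side"); P=proj(d,np.array([s["ee_pos"],key["door"]])); print((P-[180,130])*6.667)
cv2.imwrite("pics/a4.png",cv2.resize(d["frame"][130:220,180:300,::-1],(800,600),interpolation=cv2.INTER_CUBIC))
E
```

```text
door 0 xyz cm [-0.12 -0.06  1.21] dr [0.002 0.    0.   ]
[[234.10830153 304.11264573]
 [246.27741589 330.09092441]]
```

View pics/a4.png

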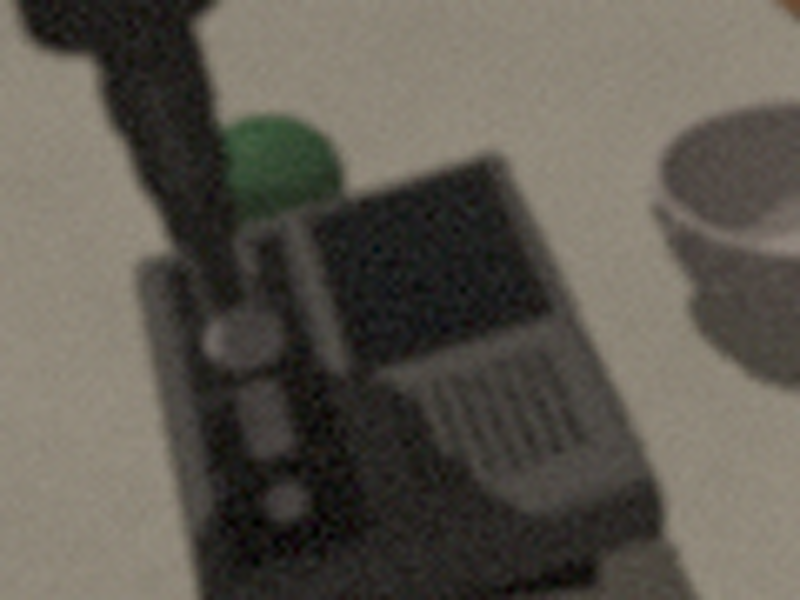

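The tip at (225,300) is just above the round door cap at (243,335), clear of its neighbours. Press door and hold.

>>> {"name": "arm_command", "arguments": {"commands": [{"xyz": [0,0,0.3],"dr": [0,0,0]},{"xyz": [0,-0.05,0.6],"dr": [0,0,0]},{"xyz": [0,-0.05,0.9],"dr": [0,0,0]},{"xyz": [0,-0.05,1.0],"dr": [0,0,0]},{"xyz": [0,-0.05,1.0],"dr": [0,0,0]}]}}

```text
t: 9.65
ee_pos: [569.3, 163.1, 49.2]
tool_rot: [0.104, 0.096, 0.99, -0.009]
ft_force: [-0.2, -0.5, -0.5]
finger_gap: -0.002
grasp_force: 0.0
```

>>> {"name": "arm_command", "arguments": {"commands": [{"xyz": [0,0,0.1],"dr": [0,0,0]},{"xyz": [0,0,0.2],"dr": [0,0,0]},{"xyz": [0,0,0.3],"dr": [0,0,0]},{"xyz": [0,0,0.4],"dr": [0,0,0]},{"xyz": [0,0,0.4],"dr": [0,0,0]}]}}

```text
t: 10.15
ee_pos: [570.5, 163.1, 45.9]
tool_rot: [0.105, 0.096, 0.99, -0.009]
ft_force: [-0.9, -0.5, 2.3]
finger_gap: -0.001
grasp_force: 1.4
```

>>> {"name": "arm_command", "arguments": {"commands": [{"xyz": [0,0,0.1],"dr": [0,0,0]},{"xyz": [0,0,0.2],"dr": [0,0,0]},{"xyz": [0,0,0.25],"dr": [0,0,0]},{"xyz": [0,0,0.3],"dr": [0,0,0]},{"xyz": [0,0,0.3],"dr": [0,0,0]}]}}

```text
t: 10.65
ee_pos: [571.1, 163.0, 43.2]
tool_rot: [0.105, 0.096, 0.99, -0.009]
ft_force: [-3.1, 0.0, 5.3]
finger_gap: -0.001
grasp_force: 3.2
```

>>> {"name": "arm_command", "arguments": {"commands": [{"xyz": [0,0,0.05],"dr": [0,0,0]},{"xyz": [0,0,0.1],"dr": [0,0,0]},{"xyz": [0,0,0.1],"dr": [0,0,0]}]}}

```text
t: 10.95
ee_pos: [571.2, 163.0, 43.1]
tool_rot: [0.104, 0.096, 0.99, -0.009]
ft_force: [-6.0, -0.9, 12.1]
finger_gap: -0.002
grasp_force: 6.6
```

>>> {"name": "arm_command", "arguments": {"commands": [{"xyz": [0,0,0],"dr": [0,0,0]},{"xyz": [0,0,0],"dr": [0,0,0]},{"xyz": [0,0,0],"dr": [0,0,0]},{"xyz": [0,0,0],"dr": [0,0,0]},{"xyz": [0,0,0],"dr": [0,0,0]}]}}

```text
t: 11.45
ee_pos: [571.2, 163.0, 43.1]
tool_rot: [0.104, 0.096, 0.99, -0.009]
ft_force: [-5.6, -1.5, 12.0]
finger_gap: -0.002
grasp_force: 6.5
```

The door key is at its stop and held steadily at about 13 N, so I'm handing the job in.

```bash
python3 -c "
from bench import env
print(env.close_job())"
```

```text
the job is handed in; nothing more can be done
None
```

I pressed talk and then gate fully down (about 12–13 N each) and released them, then pressed door-release and handed the job in at about 11.5 s with it still held at about 13 N; mute and the loose items were not touched.

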